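# Register a glass tile in the squaring board for scoring

## Task

Get the amber glass tile registered for scoring on the squaring board: with the fingertips, gently push it flat up against the long aluminium fence before it reaches the guide bar, then slide it along, keeping it against the fence as it goes in under the bar, until it sits fully home in the corner, flush to both the fence and the red end stop. Do not pinch, lift or tip the glass, do not press hard on it, and leave the other hardware where it lies.

Things in the scene. Friction and masses are not known exactly. Their poses are not given: they have to be found in the camera images.
- tile: the amber glass tile sample: a loose square plate 70 x 70 x 8 mm, about 0.1 kg, lying flat on the felt bed of the board, off the fence and turned up to half a radian either way from square with it; origin: centre of its underside, z up, x and y square to its edges. Slides easily under a fingertip at its edge
- board: the squaring board, screwed to the counter and immovable: plywood 230 mm (its x) by 380 mm (its y), with a grey felt bed whose surface is 15 mm above the counter; origin: centre of its underside, on the counter. The fence runs the whole length of its +x side, away from the robot; the end stop and guide bar are towards its +y (left) end
- fence (a point): middle of the foot of the aluminium fence's straight face, at bed level, on the board (x +80, y 0, z +15 mm in the board's frame), same axes as the board. The face looks to -x and runs along y; the fence is 18 mm wide, 380 mm long and 12 mm high above the bed, immovable
- bar (a point): middle of the underside of the chrome guide bar (x +18, y +132, z +27 mm in the board's frame). The bar is 16 mm wide along y and 160 mm long along x, bridging from the fence to a 16 mm square post 73 mm towards -x. Underside 12 mm above the bed, top 18 mm, two brass screw heads 25 mm. The 8 mm tile passes under with 4 mm to spare; a finger does not. Immovable
- stop: the red anodised end stop, immovable, set each time with its face 10 to 35 mm beyond the bar: 18 mm thick along y, 12 mm high, reaching 78 mm from the fence; brass screw over the fence, head 26 mm above the bed. Axes as the board. Origin: inside corner at bed level of stop face (looks to -y) and fence face. Tile home: origin at x -35, y -35 mm here, its trailing edge then 19 mm or more short of the bar
- packer: black nylon glazing packer, a flat ribbed strip 28 x 100 x 5 mm (long along its own y) lying loose on the near left part of the felt bed; origin: centre of its underside. Leave it alone
- lock_cylinder: chrome bayonet lock cylinder standing loose on end on the counter beyond the fence: 30 mm across, 50 mm tall with a 37 mm flange on top and two small bayonet pins near its foot; origin: centre of its underside. Leave it alone
- socket_housing: nickel twist socket housing standing loose on the counter beyond the fence: a slotted tube 52 mm across and 32 mm tall with two flat ears (100 mm over the ears along its own x); origin: centre of its underside. Leave it alone
- escutcheon: nickel escutcheon plate with a keyhole, 42 x 112 x 5 mm (long along its own y), lying loose on the counter beside the left or the right end of the board; origin: centre of its underside. Leave it alone
- thumb_turn: brass thumb turn, a 52 mm round rose with an upright wing 36 mm long, 37 mm tall in all, standing loose on the counter beside the other end of the board; origin: centre of its underside. Leave it alone
- glass_cutter: brass pencil glass cutter with a steel wheel head, about 125 x 11 x 11 mm (long along its own x), lying loose on the counter just beyond the fence, along it; origin: middle of its underside. Leave it alone
Not all that is in view belongs to the job. Several things have the shape of the tile; the one meant has the colours described above.

How it is judged:
On the way, in this order (a step that is already met when the one before it is completed fails the run):
1. the tile lies flush against the fence, not yet under the guide bar (x of tile in the frame of stop between -0.0385 and -0.032 m and (angle between the x axis of tile and the x axis of stop, either way round below 0.06 rad or angle between the x axis of tile and the y axis of stop, either way round below 0.06 rad) and z of tile in the frame of stop between -0.003 and 0.003 m and angle between tile's own z axis and vertical below 0.05 rad and y of tile in the frame of board below 0.085 m), for 0.1 s.
2. the tile is home in the corner, flush to fence and end stop (x of tile in the frame of stop between -0.0385 and -0.032 m and (angle between the x axis of tile and the x axis of stop, either way round below 0.06 rad or angle between the x axis of tile and the y axis of stop, either way round below 0.06 rad) and y of tile in the frame of stop between -0.0385 and -0.032 m and z of tile in the frame of stop between -0.003 and 0.003 m and angle between tile's own z axis and vertical below 0.05 rad), for 0.2 s.
At the end, for the whole second after the job is handed in: The tile lies flat on the bed and at rest in the corner under the guide bar: its edges within 3.5 mm of the fence face and of the stop face and within 0.06 rad of square with them (all of step 2 and linear speed of tile below 0.01 m/s and angular speed of tile below 0.1 rad/s); the robot touches nothing.
It fails at once if the tile is lifted off the bed (more than 6 mm) or tipped (more than 0.12 rad) (z of tile in the frame of stop above 0.006 m or z of tile in the frame of stop below -0.006 m or angle between tile's own z axis and vertical above 0.12 rad).
It fails at once if the tile goes in under the guide bar standing more than 8 mm off the fence (y of tile in the frame of board above 0.089 m and x of tile in the frame of stop below -0.043 m).
It fails at once if the fingers pinch the glass or press on it with more than 35 N (contact force between the fingers and tile above 35 N).
It fails at once if other hardware is shifted by more than 15 mm or tipped over (distance of any of packer, lock_cylinder, socket_housing, escutcheon, thumb_turn, glass_cutter from where it was at the start of the episode above 0.015 m or angle between any of packer, lock_cylinder, socket_housing, escutcheon, thumb_turn, glass_cutter's own z axis and vertical above 0.4 rad).
It also fails if it takes over 54 s, if anything falls off the work surface, if the arm or the gripper's body presses on something with over 40 N, if the wrist force passes 120 N, or if a joint passes its speed limit or range.

## Robot

A 6-joint arm with a two-finger parallel gripper is mounted at the origin on the work surface. World frame = base frame: x ahead of the robot, y to its left, z up, the work surface at z = 0. Lengths are in m, angles in rad, forces in N, time in s.
With the tool pointing down it reaches from about 0.225 to 0.875 m from the base axis. Payload 3.4 kg.
Tool frame: the origin (TCP) lies midway between the tips of the shut fingers; the grasp point (between the pads) lies 19 mm behind it; z points along the fingers, y is the direction in which the jaws open and shut (so a half turn about z gives the same grasp; the last joint's range is limited). The gripper opens to 85 mm and grips with 20 to 120 N. Pads are 22 mm wide; open, the fingers measure 114 mm over their backs; the gripper's body (76 mm by 85 mm) begins 54 mm behind the grasp point. The pads swing forward as they close: fully open they stand 13 mm farther back than shut.
Start: joints at [-1.465, 0.276, 1.505, -0, 1.361, -0.121], TCP at [0.129, -0.56, 0.231] pointing down, gripper open.
Joint ranges: [-2.89, 2.89], [-0.75, 2.08], [0.22, 2.7], [-1.18, 4.32], [0.11, 2.71], [-2.7, 2.7]. Speed limits (rad/s): [2.57, 2.57, 3.14, 3.14, 3.14, 3.14].

## Interface

Orientations are given as a rotation vector (axis times angle).
In Python, from cell import arm gives the robot as it stands. The module is installed in compiled form; this text tells all that it offers. Calls block until the motion is done:
- arm.move_to(position, orientation): joint-space move of the TCP to a pose.
- arm.servo_line(position, speed=0.15, ori=None, contact_N=None): straight line of the TCP; ori=None keeps the orientation; speed is the mean speed in m/s. With contact_N (N) it stops when the force on the tool has changed by that much, and returns True; else False.
- arm.move_j(angles): joint-space move.
- arm.release() and arm.close(): open the fingers fully, or close them until they stop; the grip force is fixed at half the most.
- arm.pause(seconds).
- arm.inverse_kinematics(position, orientation): joint angles nearest the present ones, or None.
- arm.capture(name): name is "scene" or "top"; returns the picture (400x640x3 uint8, blue, green, red); there is no depth.
- arm.camera_info(name): a dict with "intrinsics" (3x3 intrinsics, pixels), "T" (4x4, takes a point from camera to world coordinates). Camera axes: x right, y down, z forward; pixel columns grow to the right and rows downward; lengths in m; the calibration is good to about 2 mm. A picture is of the moment at which its call begins. camera_info takes no time and is no camera call.
A pose or a line that the arm cannot do raises arm.Unreachable and nothing moves.
- arm.sign_off(): hands the job in, once; it reports no verdict.
Readings, each from a call of its own:
- arm.read_clock(): time.
- arm.read_qpos(): joint angles.
- arm.read_dq(): joint speeds.
- arm.read_joint_efforts(): joint torques, N m.
- arm.read_ee_pos(): TCP position.
- arm.read_orientation(): TCP orientation.
- arm.read_contact_force(): force on the tool from outside, world axes, zero at the start.
- arm.read_moment(): the same for the moment, N m.
- arm.read_finger_gap(): opening from 0.0 (shut) to 1.0 (fully open).
Only numpy, scipy, OpenCV 4.12 (cv2) and the standard library are available. Lean on these libraries where they do the work, as an engineer would, in place of code of your own. Each camera call takes 0.05 s, during which the arm holds its last target.

## Working session

There is one attempt and no reset: what is moved stays moved. The work goes in short steps, each a Python script; the robot and the scene stay as the last script left them, time stands still between calls to the robot, and variables do not carry over. Pictures are saved under pics/ and viewed, and the job is handed in when it is done.

```bash
mkdir -p pics
python3 - <<'E'
from cell import arm
import cv2,numpy as np
for n in("scene","top"):
    cv2.imwrite(f"pics/{n}0.png",arm.capture(n)); i=arm.camera_info(n); print(n,np.round(i["intrinsics"],2).tolist(),np.round(i["T"],4).tolist())
print(arm.read_clock(),arm.read_orientation(),arm.read_finger_gap())
E
```

```text
scene [[400.33, 0.0, 318.48], [0.0, 400.33, 199.37], [0.0, 0.0, 1.0]] [[0.4558, 0.7246, -0.5169, 0.9915], [0.8901, -0.3741, 0.2604, -0.3143], [-0.0047, -0.5788, -0.8155, 0.8007], [0.0, 0.0, 0.0, 1.0]]
top [[520.08, 0.0, 325.18], [0.0, 520.08, 206.39], [0.0, 0.0, 1.0]] [[-0.0128, -0.9913, 0.131, 0.3504], [-0.9999, 0.0117, -0.0087, -0.0722], [0.0071, -0.1311, -0.9913, 1.2475], [0.0, 0.0, 0.0, 1.0]]
0.1 [-3.11979274e+00 -3.55310315e-01 -1.67411004e-05] 0.9983641761920139
```

View pics/scene0.png

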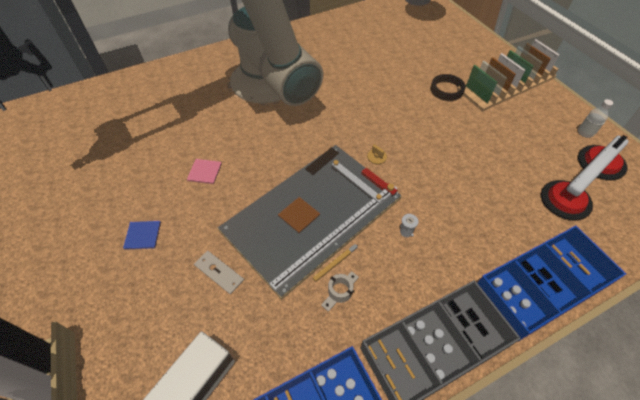

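View pics/top0.png

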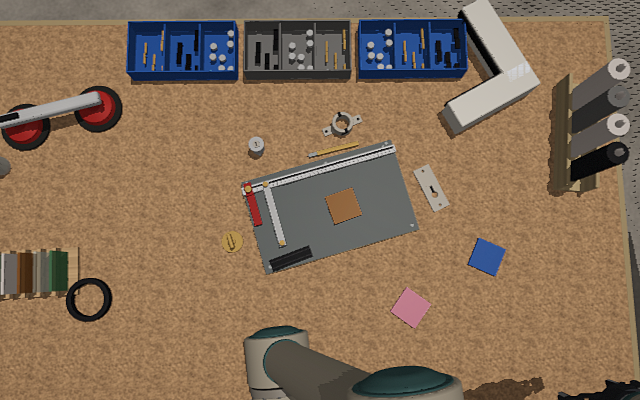

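The top view shows three tile-shaped things: amber-brown (343,206) on the felt, blue (486,257) and pink (411,308) on the counter. The amber one on the bed fits the description. I'll confirm it in an enlarged crop.

Run:
```python
import cv2
a=cv2.imread("pics/top0.png")
cv2.imwrite("pics/c1.png",cv2.resize(a[130:280,225:425],None,fx=4,fy=4,interpolation=cv2.INTER_CUBIC))
a=cv2.imread("pics/scene0.png")
cv2.imwrite("pics/c2.png",cv2.resize(a[140:300,210:410],None,fx=4,fy=4,interpolation=cv2.INTER_CUBIC)[:600])
```

```text
(no output)
```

View pics/c1.png

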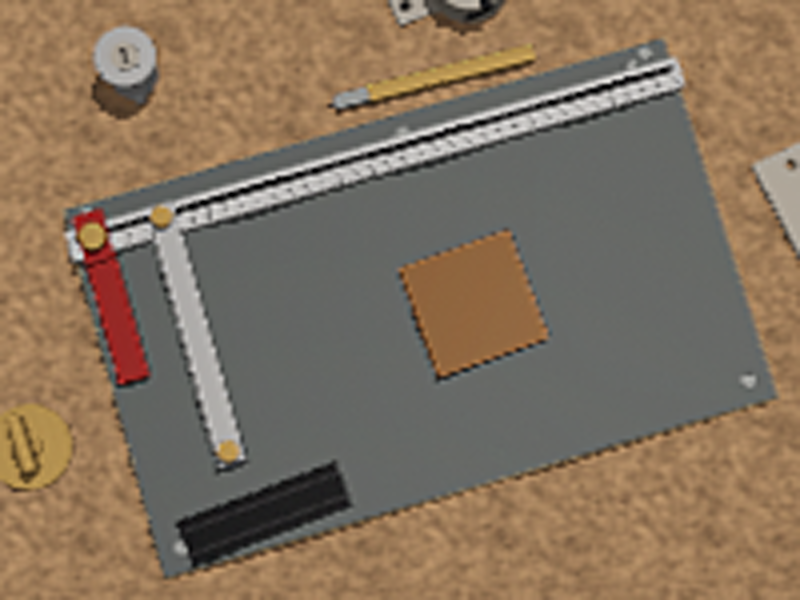

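View pics/c2.png

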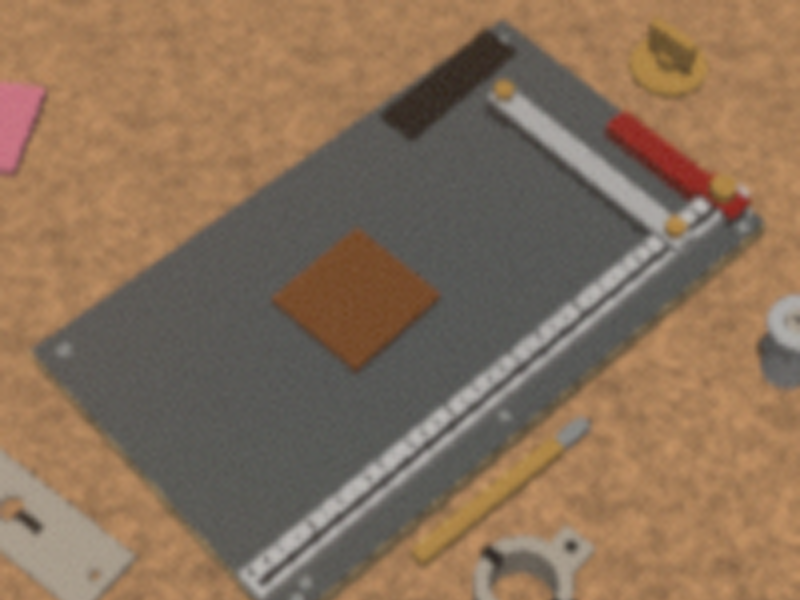

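The amber tile at (343,206) is on the felt and is the only amber one. Next step: fit the poses of the board and tile.

```bash
cat > h.py <<'E'
import numpy as np,cv2
from cell import arm
def ray(n,u,v,z):
    i=arm.camera_info(n);K=np.array(i["intrinsics"]);T=np.array(i["T"])
    d=T[:3,:3]@np.linalg.solve(K,[u,v,1]);return T[:3,3]+d*(z-T[2,3])/d[2]
def c1(p,z): return ray("top",(p[0]+.5)/4-.5+225,(p[1]+.5)/4-.5+130,z)
def c2(p,z): return ray("scene",(p[0]+.5)/4-.5+210,(p[1]+.5)/4-.5+140,z)
def rig(A,B):
    A=np.array(A,float);B=np.array(B)[:,:2];a=A-A.mean(0);b=B-B.mean(0)
    th=np.arctan2((a[:,0]*b[:,1]-a[:,1]*b[:,0]).sum(),(a*b).sum())
    R=np.array([[np.cos(th),-np.sin(th)],[np.sin(th),np.cos(th)]]);t=B.mean(0)-R@A.mean(0)
    return R,t,th,(A@R.T+t-B)
E
python3 - <<'E'
from h import *
np.set_printoptions(precision=4,suppress=True)
# board corners at felt level: +x+y,+x-y,-x-y,-x+y
m=[(.115,.19),(.115,-.19),(-.115,-.19),(-.115,.19)]
b1=[c1(p,.015) for p in[(68,210),(662,40),(775,397),(165,577)]]
R,t,th,e=rig(m,b1);print("board",t,th,e.tolist())
b2=[c2(p,.015) for p in[(765,225),(38,350),(502,22)]]
print("b2",rig([m[0],m[2],m[3]],b2)[1:])
s=.035;sq=[(s,s),(s,-s),(-s,-s),(-s,s)]
t1=[c1(p,.023) for p in[(400,268),(511,231),(549,338),(440,378)]]
Rt,tt,tht,e=rig(sq,t1);print("tile",tt,tht,e.tolist(),"in board",R.T@(tt-t),tht-th)
t2=[c2(p,.023) for p in[(440,296),(357,370),(273,298),(357,230)]]
print("t2",rig(sq,t2)[1:])
B=lambda p:R.T@(p[:2]-t)
print("fence foot",[B(c1(p,.015)) for p in[(685,90),(200,222)]],"fence top far edge",[B(c1(p,.027)) for p in[(675,60),(70,232)]])
print("bar screws z40",B(c1((162,216),.04)),B(c1((228,451),.04)))
print("stop foot/top near corner",B(c1((149,377),.015)),B(c1((149,377),.027)),B(c1((118,384),.027)),B(c1((106,258),.027)))
print("packer",[B(c1(p,.02)) for p in[(178,522),(336,462),(352,500),(195,566)]])
E
```

```text
board [ 0.5154 -0.093 ] 0.27141234760999894 [[0.0007787172082678318, 0.0038970571708079743], [0.0017991400319453676, -0.0020445488831331293], [-0.0011458078448485787, -0.0027721704524524826], [-0.0014320493953648983, 0.0009196621647776654]]
b2 (array([ 0.5175, -0.0928]), np.float64(0.27443065517030907), array([[ 0.001 ,  0.0028],
       [-0.0001, -0.0051],
       [-0.0009,  0.0022]]))
tile [ 0.5138 -0.1262] 0.3262245060396191 [[6.953126999842407e-05, 8.393609453384576e-05], [0.0009487563781488406, 0.00030516029302310455], [-0.0008077332325626685, -0.0008538279127147386], [-0.00021055441558437415, 0.00046473152515774663]] in board [-0.0104 -0.0316] 0.05481215842962017
t2 (array([ 0.5146, -0.1255]), np.float64(0.33198190265682387), array([[ 0.0004,  0.0011],
       [ 0.0003, -0.0008],
       [ 0.0003, -0.0011],
       [-0.001 ,  0.0008]]))
fence foot [array([ 0.0802, -0.1917]), array([0.084 , 0.1123])] fence top far edge [array([ 0.0972, -0.189 ]), array([0.0975, 0.1876])]
bar screws z40 [0.0889 0.1319] [-0.0551  0.1319]
stop foot/top near corner [0.0025 0.1665] [0.0009 0.1655] [0.0021 0.1841] [0.0764 0.1712]
packer [array([-0.0853,  0.1724]), array([-0.0775,  0.0737]), array([-0.1015,  0.0708]), array([-0.1128,  0.1697])]
```

```bash
cat >> h.py <<'E'
from scipy.spatial.transform import Rotation as Ro
TH=.273; T0=np.array([.5162,-.093])
def W(x,y,z):
    c,s=np.cos(TH),np.sin(TH); return np.array([T0[0]+c*x-s*y,T0[1]+s*x+c*y,z])
def Bd(p): 
    c,s=np.cos(TH),np.sin(TH); d=np.array(p)[:2]-T0; return np.array([c*d[0]+s*d[1],-s*d[0]+c*d[1]])
ORI=(Ro.from_euler('z',TH)*Ro.from_euler('x',np.pi)).as_rotvec()
def snap(f):
    a=arm.capture("top"); cv2.imwrite("pics/"+f,cv2.resize(a[130:280,225:425],None,fx=4,fy=4,interpolation=cv2.INTER_CUBIC))
def st(): 
    p=arm.read_ee_pos();print("t",round(arm.read_clock(),2),"bd",Bd(p).round(4),"z",round(p[2],4),"F",np.round(arm.read_contact_force(),2))
E
python3 - <<'E'
from h import *
arm.close(); print(arm.read_finger_gap())
arm.move_to(W(-.08,-.0316,.08),ORI); st()
print(arm.servo_line(W(-.08,-.0316,.0178),.06,contact_N=4)); st()
snap("s1.png")
E
```

```text
-6.882772677527127e-05
t 2.83 bd [-0.0799 -0.0326] z 0.0803 F [-0.5  -0.43  0.33]
False
t 4.02 bd [-0.0797 -0.0318] z 0.0181 F [-0.63 -0.53 -0.24]
```

View pics/s1.png

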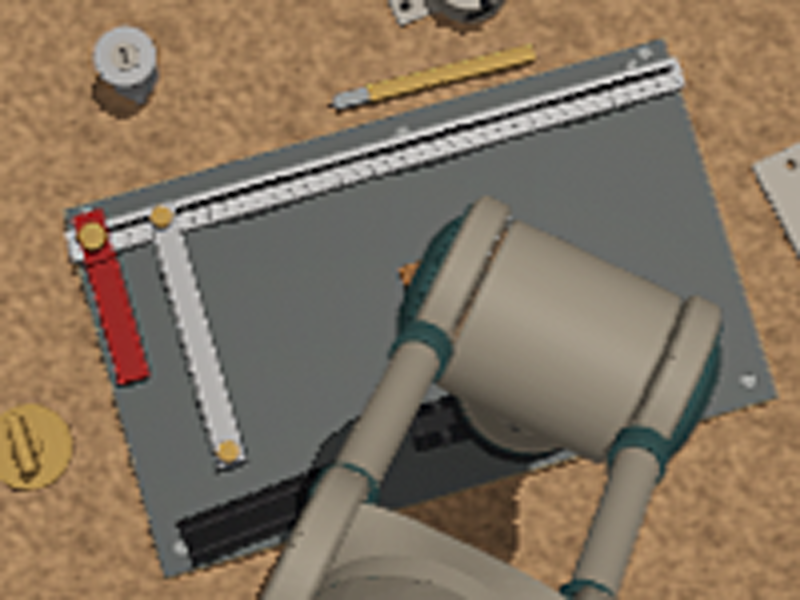

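The arm hides the tile, but its corner at (408,270) is where it was. Push it to the fence.

Run:
```python
from h import *
print(arm.servo_line(W(-.010,-.0316,.0178),.04,contact_N=5)); st()
print(arm.servo_line(W(.006,-.0316,.0178),.012,contact_N=4)); st()
arm.pause(.2); st()
im=arm.capture("scene"); cv2.imwrite("pics/s2.png",cv2.resize(im[140:290,210:410],None,fx=4,fy=4,interpolation=cv2.INTER_CUBIC))
```

```text
False
t 5.97 bd [-0.01   -0.0317] z 0.0179 F [ 0.3  -0.49  0.03]
True
t 6.71 bd [-0.0034 -0.0313] z 0.0173 F [-0.7   0.07  0.33]
t 6.91 bd [-0.004  -0.0309] z 0.017 F [ 0.45  0.4  -0.33]
```

View pics/s2.png

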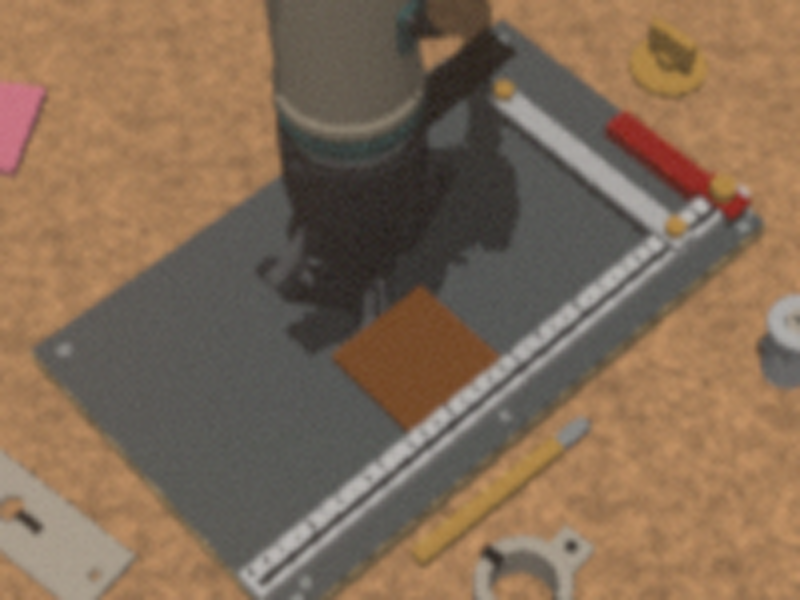

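The tile looks flush to the fence, with its fence-side corners at about (412,430) and (500,355). I'll press once more with a slightly firmer limit to confirm, then measure.

Run:
```python
from h import *
print(arm.servo_line(W(.008,-.0312,.0178),.012,contact_N=8)); st()
arm.pause(.2); st()
print(arm.servo_line(W(-.04,-.0312,.0178),.06)); 
print(arm.servo_line(W(-.04,-.11,.04),.12)); st()
im=arm.capture("scene"); cv2.imwrite("pics/s3.png",cv2.resize(im[200:275,270:370],None,fx=8,fy=8,interpolation=cv2.INTER_CUBIC))
```

```text
True
t 7.44 bd [-0.0034 -0.0307] z 0.0167 F [0.18 0.59 1.17]
t 7.64 bd [-0.0038 -0.0304] z 0.0163 F [0.63 0.29 0.29]
False
False
t 9.22 bd [-0.0405 -0.1093] z 0.0396 F [-0.82  0.29 -0.73]
```

View pics/s3.png

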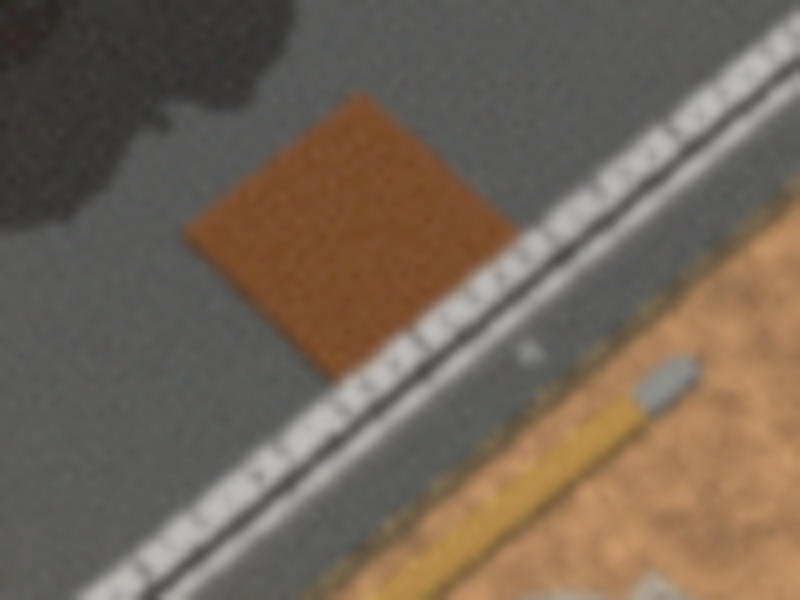

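Run:
```python
from h import *
f=lambda p,z:Bd(ray("scene",(p[0]+.5)/8-.5+270,(p[1]+.5)/8-.5+200,z))
print("near corners",f((362,93),.023),f((186,232),.023)); print("fence top face edge",f((800,5),.027),f((80,598),.027))
```

```text
near corners [0.00927751 0.00155425] [ 0.01021173 -0.06685672]
fence top face edge [0.07641672 0.11567419] [ 0.07811058 -0.16133738]
```

The near edge is square to the fence within about 0.01 rad and stands about 68 mm off it, so the tile is flush. Now slide it along, with a check before it reaches the bar.

Run:
```python
from h import *
arm.servo_line(W(.045,-.11,.04),.12)
print(arm.servo_line(W(.045,-.11,.0178),.06,contact_N=4)); st()
print(arm.servo_line(W(.0462,-.005,.0178),.035,contact_N=5)); st()
im=arm.capture("scene"); cv2.imwrite("pics/s4.png",cv2.resize(im[160:260,280:410],None,fx=6,fy=6,interpolation=cv2.INTER_CUBIC))
```

```text
False
t 10.65 bd [ 0.0446 -0.1099] z 0.0172 F [0.14 0.21 0.58]
False
t 13.8 bd [ 0.0463 -0.0051] z 0.0178 F [-0.7  -0.69  0.83]
```

View pics/s4.png

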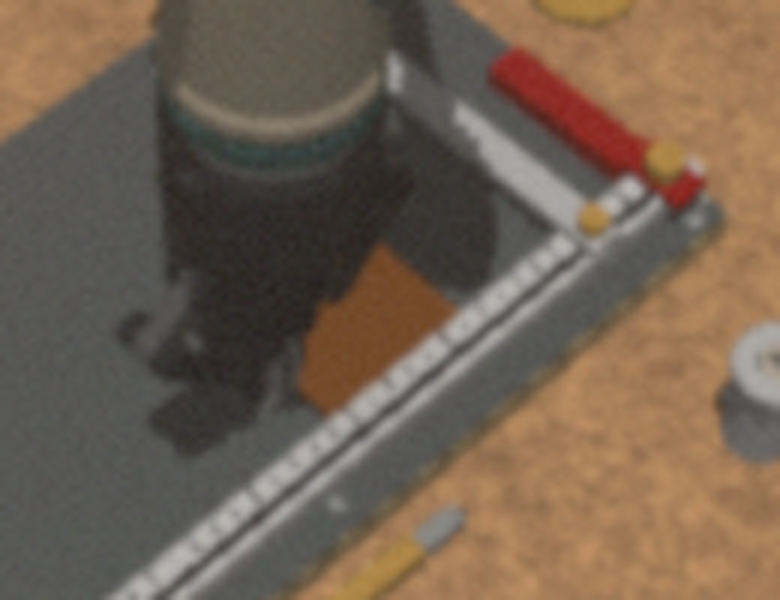

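Run:
```python
from h import *
f=lambda p,z:Bd(ray("scene",(p[0]+.5)/6-.5+280,(p[1]+.5)/6-.5+160,z))
a,b=f((380,243),.023),f((455,308),.023)
print(a,b,"angle",np.arctan2(-(b-a)[1],(b-a)[0]), "fence",f((570,238),.027),f((112,598),.027))
```

```text
[0.03140338 0.07190335] [0.07325015 0.07143033] angle 0.011302987616396618 fence [0.08265291 0.12636545] [ 0.07838096 -0.10969805]
```

Only part of the tile is visible here, but its leading edge is square. I'll back off briefly for a clear view before it goes under the bar.

Run:
```python
from h import *
arm.servo_line(W(.0462,-.09,.0178),.12); st()
im=arm.capture("scene"); cv2.imwrite("pics/s5.png",cv2.resize(im[160:260,280:410],None,fx=6,fy=6,interpolation=cv2.INTER_CUBIC))
```

```text
t 14.71 bd [ 0.0458 -0.0894] z 0.0176 F [-0.15 -0.05  1.18]
```

View pics/s5.png

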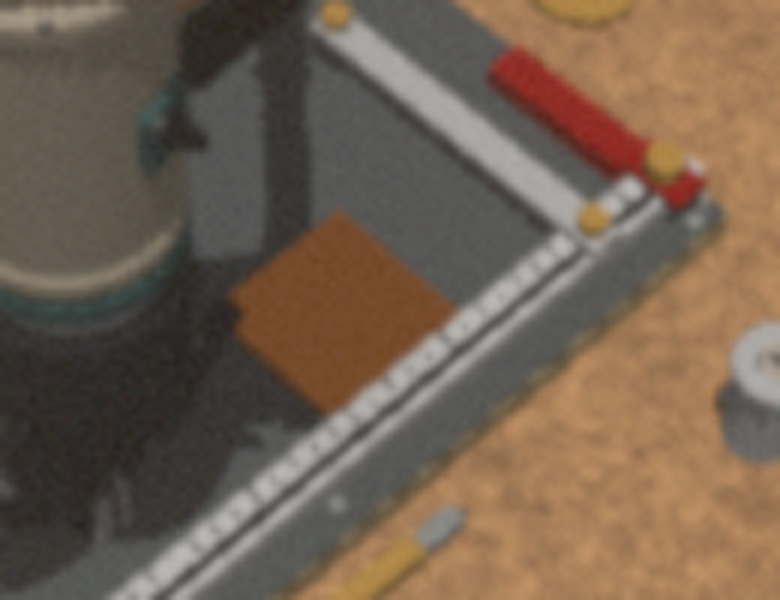

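Run:
```python
from h import *
f=lambda p,z:Bd(ray("scene",(p[0]+.5)/6-.5+280,(p[1]+.5)/6-.5+160,z))
for p in[(342,210),(234,296),(457,307)]: print(f(p,.023))
print(arm.servo_line(W(.0455,.0,.0178),.10,contact_N=6)); st()
print(arm.servo_line(W(.0465,.075,.0178),.035,contact_N=6)); st()
print(arm.servo_line(W(.0465,.098,.0178),.012,contact_N=4)); st()
arm.pause(.2); st()
im=arm.capture("scene"); cv2.imwrite("pics/s6.png",cv2.resize(im[160:260,280:410],None,fx=6,fy=6,interpolation=cv2.INTER_CUBIC))
```

```text
[0.00955303 0.0721731 ]
[0.01058025 0.01233419]
[0.07345357 0.07233516]
False
t 15.81 bd [ 0.0459 -0.0005] z 0.0179 F [0.37 0.22 0.76]
False
t 18.1 bd [0.0467 0.075 ] z 0.0178 F [-0.12  0.01  0.31]
True
t 19.29 bd [0.0463 0.0889] z 0.0176 F [ 0.62 -0.77 -0.24]
t 19.49 bd [0.0461 0.0889] z 0.0172 F [ 0.79 -0.66  0.99]
```

View pics/s6.png

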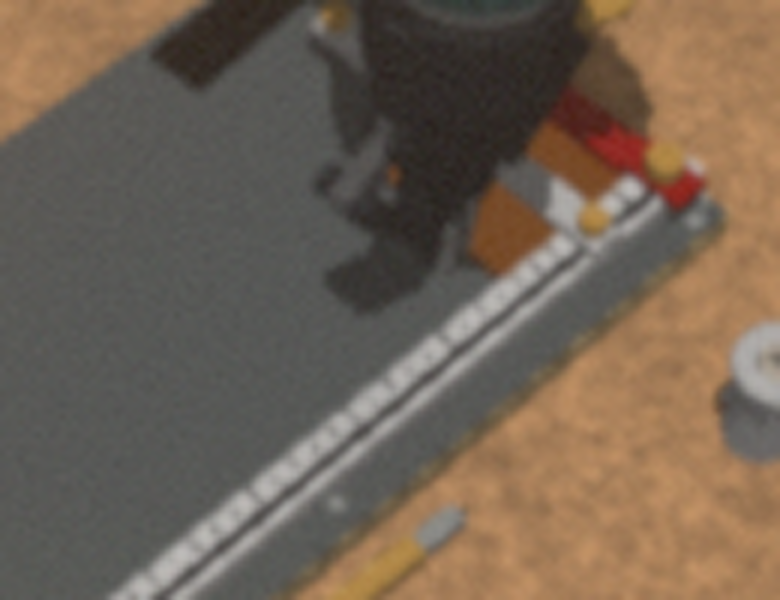

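Contact came at TCP y = 0.089, which is the predicted home position, and the tile is against the red stop. I'll press once more, back off and check.

Run:
```python
from h import *
print(arm.servo_line(W(.0463,.1,.0178),.012,contact_N=7)); st()
arm.pause(.2)
arm.servo_line(W(.045,.05,.0178),.06); arm.servo_line(W(.03,-.06,.12),.15); arm.move_to(W(-.12,-.2,.2),ORI); st()
im=arm.capture("scene"); cv2.imwrite("pics/s7.png",cv2.resize(im[150:225,320:420],None,fx=8,fy=8,interpolation=cv2.INTER_CUBIC))
a=arm.capture("top"); cv2.imwrite("pics/s8.png",cv2.resize(a[165:240,225:325],None,fx=8,fy=8,interpolation=cv2.INTER_CUBIC))
```

```text
True
t 19.92 bd [0.046  0.0889] z 0.0171 F [ 0.47 -1.19  0.57]
t 22.95 bd [-0.1195 -0.1988] z 0.1993 F [-0.29 -0.16  0.41]
```

View pics/s7.png

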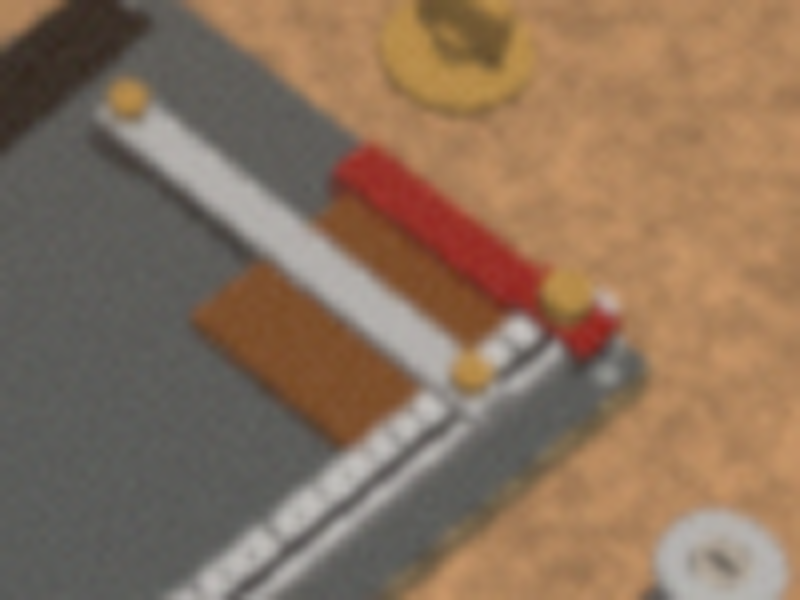

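View pics/s8.png

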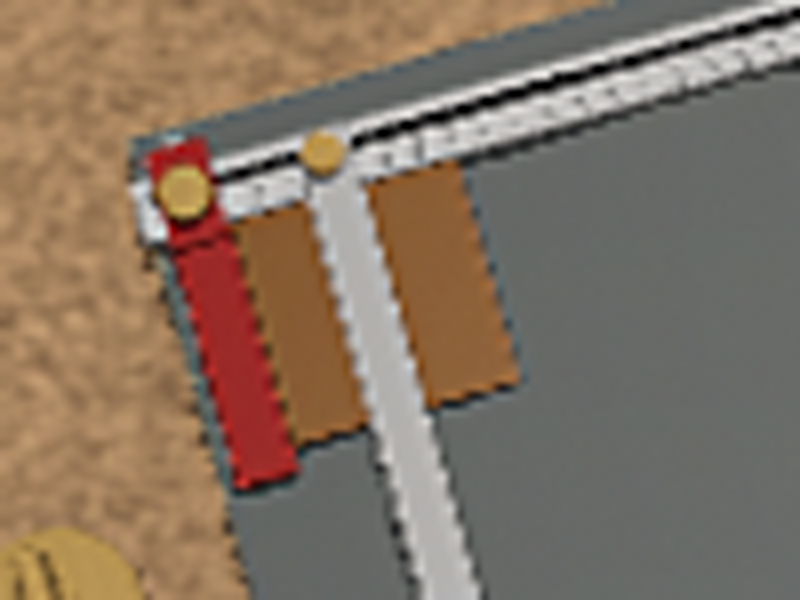

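Run:
```python
from h import *
f=lambda p,z:Bd(ray("top",(p[0]+.5)/8-.5+225,(p[1]+.5)/8-.5+165,z))
g=lambda p,z:Bd(ray("scene",(p[0]+.5)/8-.5+320,(p[1]+.5)/8-.5+150,z))
a,b,c=f((300,445),.023),f((521,381),.023),f((461,164),.023)
print("tile top",a,b,c,"ang",np.arctan2((a-b)[1],(a-b)[0])-np.pi/2,np.arctan2((c-b)[1],(c-b)[0]))
print("stop face top",f((240,238),.027),f((299,472),.027),"fence",f((300,203),.027),f((800,68),.027),f((800,68),.015))
print("scene tile near-trail",g((192,314),.023),"near-lead",g((342,193),.023),"trail at fence",g((342,445),.023))
```

```text
tile top [0.00923475 0.16328445] [0.0092106  0.09541644] [0.07696045 0.09476451] ang -0.0003559396166252782 -0.00962233185624091
stop face top [0.07317206 0.16356992] [0.00108331 0.165375  ] fence [0.07831387 0.1437054 ] [ 0.07578767 -0.01026658] [ 0.07804785 -0.01100398]
scene tile near-trail [0.0086817  0.09665538] near-lead [0.00708849 0.1641217 ] trail at fence [0.07299103 0.09496727]
```

Both cameras agree that the tile is flush to the fence and stop within about 1–2 mm, and square within about 0.01 rad.

Run:
```python
from h import *
snap("s9.png"); arm.sign_off(); st()
```

```text
the job is handed in; nothing more can be done
the job is handed in; nothing more can be done
```

View pics/s9.png

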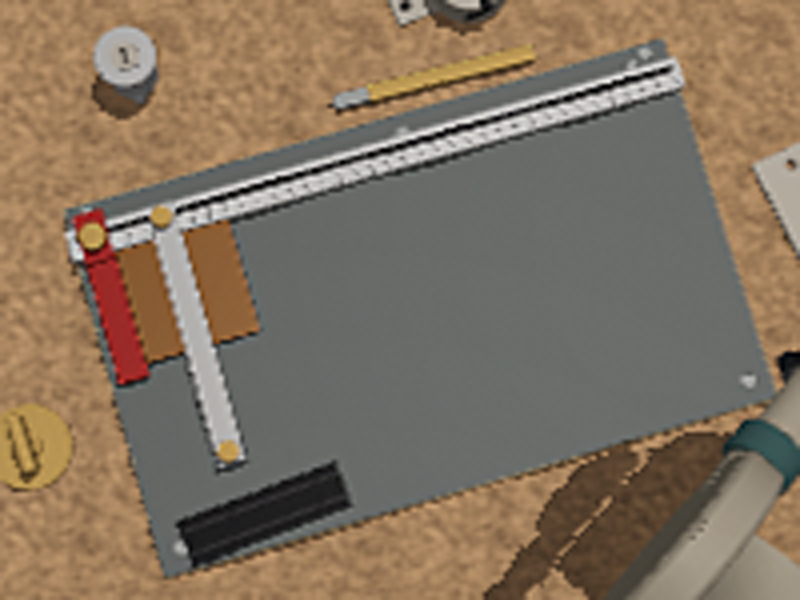

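The amber tile is home in the corner, flush to the fence and the red end stop, and the job is handed in at about 23 s of the 54 s allowed. No verdict is reported.

**What I did:** With the fingers shut, I pushed the tile's near edge until it lay flat against the fence, then pressed lightly again. I then slid it by its trailing edge along the fence and under the bar until it met the stop. I backed off for a look before the bar. The contact limits that stopped the pushes were 4–8 N.

**Last checks:**
- **Position:** pictures from both cameras put the tile's edges within about 1–2 mm of the fence and stop faces. The top view shows it square to within about 0.01 rad. The calibration is only good to about 2 mm.
- **Stop contact:** the final push stopped where the stop was expected, and a second press moved it no further.
- **Other hardware:** the packer, thumb turn, lock cylinder and glass cutter look unmoved in the last top picture, as do the visible parts of the socket housing and escutcheon. Those two are only partly in that view.
- **Robot:** it was well clear of everything at hand-in.

Only the stop thickness disagreed slightly: my readings of the stop face at its two ends differ by about 2 mm, which is within the calibration error. No check failed.

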